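Press the cocked spring piston home in the hub

ROBOT

A 6-joint arm with a two-finger parallel gripper is mounted at the origin on the work surface. World frame = base frame: x ahead of the robot, y to its left, z up, the work surface at z = 0. Lengths are in m, angles in degrees, forces in N, time in s.
With the tool pointing down it reaches from about 0.375 to 0.9 m from the base axis. Payload 3.1 kg.
Tool frame: the origin (TCP) lies between the finger pads; the fingertips stand bot.nose_length ahead of it and the grasp point (between the pads) lies 5 mm behind it (bot.nose_length is the distance from the TCP to the fingertips, in m); z points along the fingers, y is the line along which they close (so a half turn about z gives the same grasp; the last joint's range is limited). The gripper opens to 87 mm and grips with 3 to 60 N. Pads are 19 mm wide; open, the fingers measure 117 mm over their backs; the gripper's body (75 mm by 190 mm) begins 51 mm behind the grasp point.
Start: joints at [-82.42, 30.224, 82.088, -0, 67.689, -10.227], TCP at [0.191, -0.595, 0.237] pointing down, gripper open.
Joint ranges: [-176.69, 176.69], [-43.24, 126.21], [12.49, 139.97], [-82, 262], [0, 151.66], [-163.58, 163.58]. Speed limits (degrees/s): [159.86, 159.86, 180, 180, 180, 180].

INTERFACE

Orientations are given as [roll, pitch, yaw] about the fixed x, y, z axes, in that order (R = Rz(yaw) Ry(pitch) Rx(roll)).
In Python, from plant import bot gives the robot as it stands.
- The arm moves only by the shell command python3 -m pendant 'ROWS' [OPENING] [FORCE]. ROWS is JSON, one flat list of numbers, 4 for each row, row after row: the shift along the tool's x, y, z in cm, then the turn about the tool's z in rad. In form: [x, y, z, yaw, x, y, z, yaw, ...]. A call has 1 to 10 rows; each row is the pose to reach, as a shift and turn from the pose commanded when the call began, along the tool's axes at that moment; what a row does not reach only later rows make up. A row lasts 1/12 s, in which the tool goes at most 41.7 mm and 7.16 degrees, less where a joint would pass 70% of its speed; a pose out of reach is approached as far as the arm can. A call with a gripper value outside its range is refused whole. OPENING is the opening, from 0 (shut) to 1 (fully open), set as the call begins (- or left out, the last holds). The fingers move at their own pace and stop on an object; FORCE is the grip in N (left out, the last holds). Time passes only in rows, so rows that repeat a pose let the fingers close. It gives the time, the measured TCP pose, the force, the opening and the grip force at its end, in the units of the state.
- bot.observe(): the state, without advancing time (a new reading comes with each control period).
- bot.capture(name): name is "scene" or "top" or "wrist"; returns (picture, depth): 420x560x3 uint8, blue, green, red; 420x560 float32, m along the optical axis (not along the pixel's ray), 0 where there is no reading.
- bot.camera_params(name): a dict with "intrinsics" (3x3 intrinsics, pixels), "rvec" (rotation vector, rad) and "tvec" (3), from world to camera coordinates, as OpenCV has them. Camera axes: x right, y down, z forward; pixel columns grow to the right and rows downward; lengths in m; the calibration is good to about 2 mm. A picture is of the moment at which its call begins: read the wrist's pose just before it. camera_params takes no time and is no camera call; for the wrist camera it gives the pose at the moment of the call.
- bot.finish_job(): hands the job in; it is judged then, once.
The state is a dict: "time": time; "qpos": joint angles; "joint_velocities": joint speeds; "tau": joint torques, N m; "ee_pos": TCP position; "tool_rot": TCP orientation; "force": force on the tool from outside, world axes, zero at the start; "moment": the same for the moment, N m; "finger_gap": finger opening in m; "grip_force": force on a finger pad.
Only numpy, scipy, OpenCV 4.12 (cv2) and the standard library are available. Lean on these libraries where they do the work, as an engineer would, in place of code of your own. Each camera call takes 0.05 s, during which the arm holds its last target. There are 200 camera calls.

TASK

The sprung steel piston in the bolted-down aluminium hub sits cocked near the top of its bore: take the large turned pusher (the tallest of the three turned aluminium parts), set its flat foot on the piston and press squarely and gently until you feel the piston bottom out on its hidden stop, level. Then stand the pusher gently upright in the middle of the round rubber mat and let go of it. Press with the pusher only, never with the gripper, keep the push on the piston under 30 N, and leave everything else on the bench where it is.

Things in the scene. Friction and masses are not known exactly. Their poses are not given: they have to be found in the camera images.
- pusher_center (a point): Pusher: loose turned aluminium tool standing upright on the bench, 115 mm tall; this point is on its axis half-way up (57.5 mm above the foot's underside), z up along the axis. From the bottom: flat foot 44 mm diameter, 14 mm thick; body 32 mm diameter up to 55 mm; plain stem 24 mm diameter from 55 to 115 mm, its top edge tapered. One of three places, shared at random with drift and sleeve.
- pusher_foot (a point): centre of the flat underside of the pusher's foot, on its axis, 57.5 mm below pusher_center
- pusher: the pusher as a body, about 0.22 kg; origin at the centre of the underside of its foot, z up along its axis. Grip the stem at 85 to 92 mm above the foot's underside (28 to 34 mm above pusher_center), so that the fingers stay clear above the hub's rim when the foot is at the bottom of the bore.
- hub: Aluminium hub fixed to the bench: bolt flange 108 mm diameter and 12 mm thick, barrel 68 mm outside diameter, 66 mm tall, with an open bore of 50 mm diameter from above. Origin at the centre of its underside, z up. Does not move. Its yaw has no meaning for the work.
- hub_mouth (a point): centre of the hub's open top, on the bore axis in the plane of the rim, 66 mm above the bench, z up; the pusher's foot has 3 mm clearance all round in the bore
- piston: Steel disc 47 mm diameter, 6 mm thick, in the hub's bore; origin at the centre of its top face, z normal to it (up when level). That face starts 10 to 15 mm under the rim; its stop lies where the face is 24 to 32 mm under the rim, set by shims that cannot be seen or measured: it must be felt. Starts cocked 0.07 to 0.15 rad; rocks about its centre with slight friction; a square flat push levels it.
- ram: the piston with the short stem under it that slides in the hub; origin at the centre of the piston's top face, z up along the bore. Spring and rubber ring resist a push with about 9 N at the top, rising 0.2 N per mm to at most 14 N; a steeper rise means that the stem is on the firm stop in the hub. The ring then holds piston, depth and tilt as left: no springing back. Pushes above 30 N damage the seal.
- mat: round black rubber mat, 100 mm diameter, 5 mm thick, fixed flat on the bench; origin at the centre of its underside, so its top is 5 mm above that
- drift: bystander: small turned aluminium drift standing upright, 80 mm tall, foot 28 mm diameter, stem 20 mm; origin under its foot
- sleeve: bystander: turned aluminium sleeve standing upright, 68 mm tall, flange 42 mm diameter and 4 mm thick, body 35 mm tapering to 28 mm at the top; origin under its flange
- oiler: bystander: white plastic bottle with a black cap, 56 mm diameter, 120 mm tall, standing near the far side of the bench; origin under its base
- driver: bystander: screwdriver lying on the bench at the near right; origin at its underside
- blank: bystander: steel disc 48 mm diameter, 12 mm thick, lying flat near the far side; origin under its centre
- mallet: bystander: hammer lying on the bench at the near left; origin at its underside
There are look-alikes about, which are no part of the job. What is shaped like the pusher but orange is not meant. Several things have the shape of the mat; the one meant has the colours described above.

How it is judged:
By the outcome, as a careful person would: the job done as asked, in the order asked, and still so for the second after the job is handed in, with the robot touching nothing.
It also fails if it takes over 61 s, if anything falls off the work surface, if the arm or the gripper's body presses on something with over 40 N, if the wrist force passes 120 N, or if a joint passes its speed limit or range.

## Working session

There is one attempt and no reset: what is moved stays moved. The work goes in short steps, Python scripts to look and compute and a shell command to move; the robot and the scene stay as the last step left them, time stands still between calls to the robot, and variables do not carry over. Pictures are saved under pics/ and viewed, at most 10 in all, crops included, and the job is handed in when it is done.

```bash
mkdir -p pics; ls
python3 - <<'E'
from plant import bot
import cv2,numpy as np
s=bot.observe();print(s['time'],s['ee_pos'],s['tool_rot'],s['finger_gap'],bot.nose_length,s['force'])
for n in("top","scene"):
    p,d=bot.capture(n);cv2.imwrite(f'pics/{n}0.png',p);np.save(f'{n}0.npy',d)
    c=bot.camera_params(n);R=cv2.Rodrigues(np.array(c['rvec']))[0];print(n,-R.T@np.ravel(c['tvec']),R[2])
E
```

```text
pics
0.0 [ 0.19106119 -0.59436009  0.23558215] [-1.79881184e+02 -2.19846388e-02  1.78077933e+01] 0.08711643771100067 0.014 [ 0.04022505 -0.67600269  0.60501065]
top [0.32720113 0.01984176 1.38023025] [ 0.16822105 -0.01632438 -0.98561412]
scene [1.15285677 0.64301629 0.6321928 ] [-0.58620043 -0.60048846 -0.54385905]
```

View pics/top0.png

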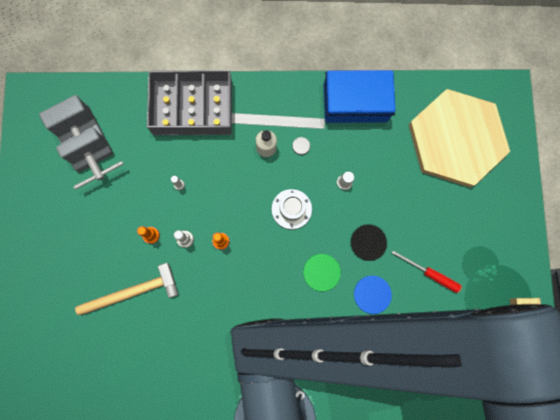

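View pics/scene0.png

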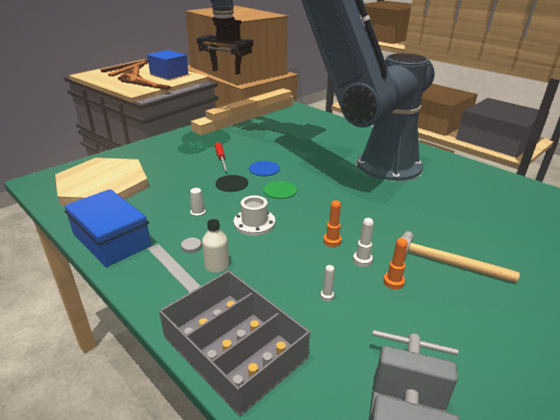

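The top view shows the aluminium pusher at about (183,239) between two orange look-alikes, the hub at (292,208) and the black mat at (368,242). The scene view agrees. Next I'll measure these from depth.

```bash
cat > h.py <<'E'
from plant import bot
import cv2,numpy as np
def cloud(n,d,c=None):
    c=c or bot.camera_params(n);K=np.array(c['intrinsics']);R=cv2.Rodrigues(np.array(c['rvec']))[0];t=np.ravel(c['tvec'])
    v,u=np.indices(d.shape);P=np.stack([(u-K[0,2])/K[0,0]*d,(v-K[1,2])/K[1,1]*d,d],-1)
    W=(P-t)@R; W[d<=0]=np.nan; return W
def circ(xy):
    A=np.c_[2*xy,np.ones(len(xy))];s=np.linalg.lstsq(A,(xy**2).sum(1),rcond=None)[0]
    return s[:2],np.sqrt(s[2]+s[0]**2+s[1]**2)
def project(n,p,c=None):
    c=c or bot.camera_params(n)
    return cv2.projectPoints(np.array(p,float).reshape(-1,3),np.array(c['rvec']),np.array(c['tvec']),np.array(c['intrinsics']),None)[0].reshape(-1,2)
E
python3 - <<'E'
from h import *
d=np.load('top0.npy');p=cv2.imread('pics/top0.png').astype(int);W=cloud('top',d)
print('bench z',np.nanmedian(W[300:310,100:140,2]))
def box(u,v,r):
    m=np.zeros(d.shape,bool);m[v-r:v+r,u-r:u+r]=1;return m
for n,(u,v) in dict(pusher=(183,237),orL=(149,233),orR=(221,240),drift=(177,183),sleeve=(346,181)).items():
    Q=W[box(u,v,16)];z=np.nanmax(Q[:,2]);T=Q[Q[:,2]>z-.008];F=Q[(Q[:,2]>.004)];print(n,z,(T.min(0)+T.max(0))/2,np.ptp(T,0),len(T),np.nanmedian(F,0))
Q=W[box(292,205,30)];T=Q[(Q[:,2]>.061)];print('hub',T.mean(0),(T.min(0)+T.max(0))/2,np.ptp(T,0),circ(T[:,:2]))
F=Q[(Q[:,2]>.005)&(Q[:,2]<.02)];print('flange',(F.min(0)+F.max(0))/2,np.ptp(F,0))
m=box(368,242,26)&(p.max(2)<45);T=W[m];print('mat',np.nanmean(T,0),np.ptp(T,0))
E
```

```text
bench z 0.0015117462319086178
pusher 0.12153543389116558 [0.4694742  0.23547525 0.11767203] [0.01986531 0.01758771 0.00772681] 43 [0.46826698 0.22929895 0.0198203 ]
orL 0.12301839008681598 [0.48035897 0.32552159 0.11903763] [0.01972135 0.01979417 0.00796152] 32 [0.4802978  0.3196174  0.02150366]
orR 0.12082610369572562 [0.46350034 0.13794121 0.11685757] [0.0200619  0.01970815 0.00793706] 45 [0.46057941 0.13519443 0.01859309]
drift 0.08644383610287869 [0.61913181 0.25319641 0.08250632] [0.01641416 0.01566885 0.00787503] 29 [0.61630557 0.25118137 0.00795448]
sleeve 0.07692827748265292 [ 0.62302606 -0.19988724  0.07299665] [0.02510782 0.02610397 0.00786325] 42 [ 0.61869591 -0.19584904  0.04136381]
hub [ 0.54963068 -0.05234723  0.06627658] [ 0.54881862 -0.05296485  0.06778216] [0.06579015 0.06513131 0.01353735] (array([ 0.54880903, -0.05193552]), np.float64(0.029463415193326358))
flange [ 0.56228402 -0.05462057  0.01249355] [0.16353995 0.16330388 0.01497476]
mat [ 0.45623251 -0.2592051   0.0053227 ] [nan nan nan]
```

```bash
python3 -m pendant '[1.5,-1,0,-0.1, 5,-3,0,-0.22, 9,-5.5,0,-0.34, 12.5,-8,0,-0.46, 16,-10,0,-0.58, 19.5,-12.5,0,-0.7, 23,-14.5,0,-0.82, 26.5,-17,0,-0.94, 30,-19,0,-1.06, 33.5,-21,0,-1.16]' 1; python3 -m pendant '[1.5,-1,0,-0.1, 3,-2,0,-0.1, 3,-2,0,-0.1]'
```

```text
time: 0.93
ee_pos: [0.4438, -0.2935, 0.2363]
tool_rot: [-180.0, -0.0, 84.6]
force: [0.4, -0.5, -0.4]
finger_gap: 0.0875
grip_force: 0.0
time: 1.18
ee_pos: [0.4245, -0.2593, 0.2357]
tool_rot: [-179.8, -0.3, 90.2]
force: [-0.4, 0.5, -0.7]
finger_gap: 0.0872
grip_force: 0.0
```

```bash
cat > w.py <<'E'
from h import *
import sys
c=bot.camera_params('wrist');p,d=bot.capture('wrist');n=sys.argv[1]
cv2.imwrite(f'pics/{n}.png',p);np.save(n+'.npy',d);np.save(n+'_W.npy',cloud('wrist',d,c))
R=cv2.Rodrigues(np.array(c['rvec']))[0];print('cam',-R.T@np.ravel(c['tvec']),R[2])
E
python3 w.py w1; python3 -m pendant '[1,0.5,0,0, 3,1.5,0,0, 6,3,0,0, 9,4,0,0, 12.5,5.5,0,0, 15.5,7,0,0, 18,8,0,0, 19,8,0,0, 19,8,0,0, 19,8,0,0]'; python3 w.py w2; python3 -c "
import cv2;cv2.imwrite('pics/w12.png',cv2.resize(cv2.hconcat([cv2.imread('pics/w1.png'),cv2.imread('pics/w2.png')]),(800,300)))"
```

```text
cam [ 0.42347379 -0.19143772  0.38450651] [-0.00292459 -0.24664306 -0.96910198]
time: 2.07
ee_pos: [0.5064, -0.0743, 0.2364]
tool_rot: [-180.0, 0.0, 90.0]
force: [-0.7, -1.3, -0.4]
finger_gap: 0.087
grip_force: 0.0
cam [ 0.50501018 -0.00572415  0.38482982] [ 9.23870009e-05 -2.51706364e-01 -9.67803646e-01]
```

View pics/w12.png

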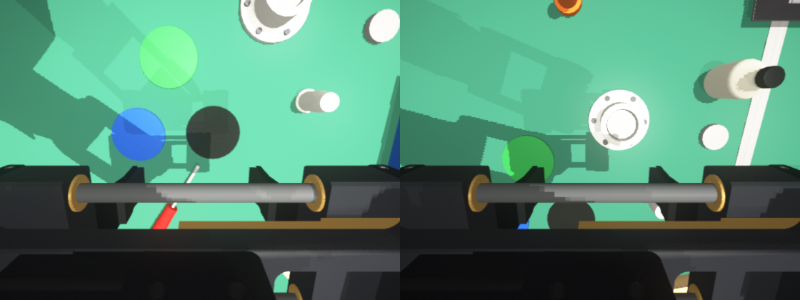

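The left view shows the black mat at about (298,185) at full scale. The right view shows the hub at about (307,167). I'll measure both from these.

Run:
```python
from h import *
W=np.load('w1_W.npy');p=cv2.imread('pics/w1.png').astype(int)
m=np.zeros(W.shape[:2],np.uint8);m[140:226,255:342]=1
m&=((p.max(2)-p.min(2)<30)&(p.max(2)<90)).astype(np.uint8)
l,lab,st,_=cv2.connectedComponentsWithStats(m);k=1+np.argmax(st[1:,4]);print(st[k])
T=W[lab==k];h=cv2.convexHull(T[:,:2].astype(np.float32));print('mat',np.nanmedian(T[:,2]),cv2.minEnclosingCircle(h),circ(h[:,0]))
W=np.load('w2_W.npy');Q=W[110:220,250:365].reshape(-1,3)
T=Q[(Q[:,2]>.060)];print('rim',np.median(T[:,2]),cv2.minEnclosingCircle(T[:,:2].astype(np.float32)),circ(T[:,:2]))
F=Q[(Q[:,2]>.009)&(Q[:,2]<.017)];print('flange',np.median(F[:,2]),cv2.minEnclosingCircle(F[:,:2].astype(np.float32)))
c=np.array(cv2.minEnclosingCircle(T[:,:2].astype(np.float32))[0]);I=Q[np.hypot(*(Q[:,:2]-c).T)<.022];I=I[(I[:,2]>.04)&(I[:,2]<.062)]
print('piston',len(I),I.min(0),I.max(0));A=np.c_[I[:,:2]-c,np.ones(len(I))];print(np.linalg.lstsq(A,I[:,2],rcond=None)[0])
print('bench',np.nanmedian(W[60:100,250:300,2]))
```

```text
[ 261  149   74   73 4174]
mat 0.005252682700110991 ((0.45175620913505554, -0.26041698455810547), 0.04857628047466278) (array([ 0.45199318, -0.26031265]), np.float64(0.04834011910749303))
rim 0.06603319250242293 ((0.544411838054657, -0.05279979109764099), 0.03392690792679787) (array([ 0.54403055, -0.05249063]), np.float64(0.02930351719652888))
flange 0.01226849278224089 ((0.5444843769073486, -0.053153716027736664), 0.05412086844444275)
piston 1174 [ 0.52346513 -0.07452307  0.04900307] [ 0.56574724 -0.03112094  0.05618857]
[ 0.04888263 -0.08811843  0.05274119]
bench 0.00032611429845703184
```

```bash
python3 -m pendant '[1,-0.2,0,0, 3,-0.5,0,0, 6,-1,0,0, 9.5,-1.5,0,0, 13,-2,0,0, 16.5,-2.5,0,0, 20,-3,0,0, 22.5,-3.5,0,0, 23.5,-3.7,0,0, 23.5,-3.7,0,0]'; python3 -m pendant '[0,0,0,0]'; python3 w.py w3
```

```text
time: 2.95
ee_pos: [0.4686, 0.1623, 0.2366]
tool_rot: [-180.0, -0.0, 90.1]
force: [0.1, -0.5, 0.0]
finger_gap: 0.0869
grip_force: 0.0
time: 3.03
ee_pos: [0.4694, 0.1605, 0.2366]
tool_rot: [180.0, 0.0, 90.0]
force: [0.3, -0.8, -0.3]
finger_gap: 0.0873
grip_force: 0.0
cam [0.46798065 0.22910267 0.38498644] [ 4.49069102e-04 -2.51752890e-01 -9.67791445e-01]
```

View pics/w3.png

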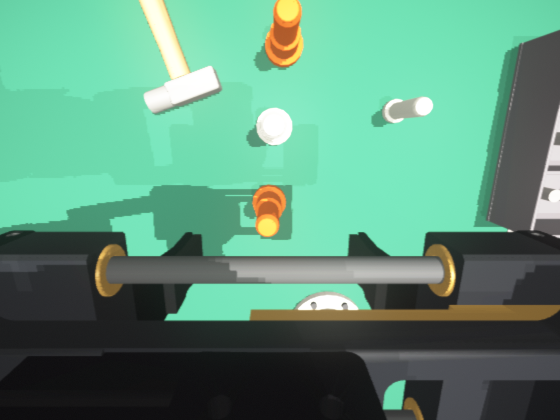

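The wrist view shows the pusher at about (274,126), almost end-on, with an orange look-alike on either side of it at (285,25) and (267,215).

Run:
```python
from h import *
W=np.load('w3_W.npy')
Q=W[95:160,245:305].reshape(-1,3);Q=Q[Q[:,2]>.004]
for a,b in((.105,.125),(.003,.02),(.006,.02)):
    T=Q[(Q[:,2]>a)&(Q[:,2]<b)];
    if len(T):print(a,len(T),np.median(T[:,2]),cv2.minEnclosingCircle(T[:,:2].astype(np.float32)))
T=Q[Q[:,2]>.105];print(np.ptp(T,0))
```

```text
0.105 540 0.11470423534644114 ((0.46635282039642334, 0.23436756432056427), 0.011958801187574863)
0.003 340 0.014761582160670013 ((0.4661560356616974, 0.23453763127326965), 0.021871699020266533)
0.006 340 0.014761582160670013 ((0.4661560356616974, 0.23453763127326965), 0.021871699020266533)
[0.02286598 0.02285077 0.00967232]
```

```bash
python3 -m pendant '[1,0,0,0, 3.5,-0.2,0,0, 6,-0.3,1,0, 7.4,-0.3,3,0, 7.4,-0.3,5,0, 7.4,-0.3,7,0, 7.4,-0.3,8,0, 7.4,-0.3,8,0, 7.4,-0.3,8,0]' 1; python3 -m pendant '[0,0,0,0]'; python3 -m pendant '[0,0,0,0]'
```

```text
time: 3.83
ee_pos: [0.4666, 0.2347, 0.1564]
tool_rot: [-180.0, 0.0, 89.9]
force: [-0.4, -0.0, 0.0]
finger_gap: 0.0871
grip_force: 0.0
time: 3.92
ee_pos: [0.4674, 0.235, 0.1574]
tool_rot: [179.9, -0.0, 89.9]
force: [-0.5, 0.4, 0.4]
finger_gap: 0.0874
grip_force: 0.0
time: 4.0
ee_pos: [0.4674, 0.2352, 0.1577]
tool_rot: [179.9, -0.0, 90.0]
force: [0.3, 0.2, -0.4]
finger_gap: 0.0872
grip_force: 0.0
```

```bash
python3 -m pendant '[-0.05,-0.1,1,0, -0.05,-0.1,3,0, -0.05,-0.1,5,0, -0.05,-0.1,6.6,0, -0.05,-0.1,7.4,0, -0.05,-0.1,7.4,0, -0.05,-0.1,7.4,0]'; python3 -m pendant '[0,0,0,0,0,0,0,0,0,0,0,0,0,0,0,0,0,0,0,0,0,0,0,0,0,0,0,0,0,0,0,0]' 0 30;python3 -m pendant '[0,0,0,0,0,0,0,0,0,0,0,0]'
```

```text
time: 4.58
ee_pos: [0.4658, 0.2348, 0.0831]
tool_rot: [180.0, -0.0, 90.0]
force: [-0.0, 0.0, -0.0]
finger_gap: 0.087
grip_force: 0.0
time: 5.25
ee_pos: [0.4653, 0.2348, 0.0826]
tool_rot: [-180.0, -0.0, 90.0]
force: [0.7, -0.2, -0.2]
finger_gap: 0.0416
grip_force: 0.0
time: 5.5
ee_pos: [0.4657, 0.2348, 0.0826]
tool_rot: [180.0, -0.0, 90.0]
force: [-1.0, -0.7, -1.8]
finger_gap: 0.0235
grip_force: 30.0
```

```bash
python3 -m pendant '[0,0,0,0, 0,0,0,0, 0,0,-0.5,0, 0,0,-2,0, 0,0,-5,0, 0,0,-8,0, 0,0,-11,0, 0,0,-13.5,0, 0,0,-14.5,0, 0,0,-14.5,0]' 0 50;python3 -m pendant '[-1,0.2,0,0, -4,1,0,0, -7.5,2,0,0, -11.5,3,0,0, -15.5,4.3,0,0, -19.5,5.5,0,0, -23.5,6.5,0,0, -27,7.5,0,0, -28.7,7.9,0,0, -28.7,7.9,0,0]'; python3 -m pendant '[0,0,0,0,0,0,0,0,0,0,0,0]'; python3 w.py w4
```

```text
time: 6.33
ee_pos: [0.4665, 0.2352, 0.23]
tool_rot: [179.7, -0.1, 90.0]
force: [0.4, 0.3, -3.2]
finger_gap: 0.0237
grip_force: 50.0
time: 7.17
ee_pos: [0.5444, -0.0573, 0.2249]
tool_rot: [-179.8, 0.1, 89.7]
force: [0.0, -1.4, -2.4]
finger_gap: 0.023
grip_force: 50.0
time: 7.42
ee_pos: [0.5429, -0.051, 0.2263]
tool_rot: [-179.8, -0.1, 90.1]
force: [1.2, -0.5, -2.7]
finger_gap: 0.0229
grip_force: 50.0
cam [0.54191207 0.01730419 0.374858  ] [-0.00270332 -0.24971924 -0.96831451]
```

View pics/w4.png

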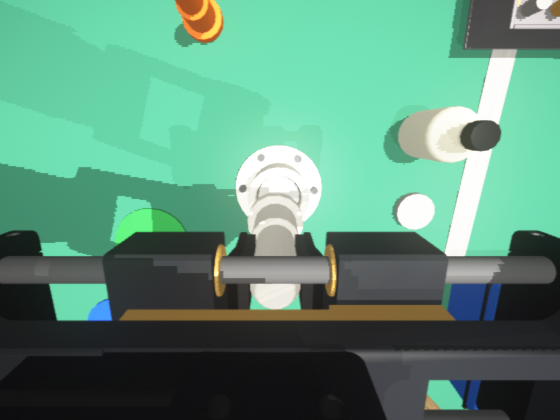

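The pusher is held upright over the hub (hub at (279,188), pusher foot at about (275,215)). I'll fit the held cylinder's axis and check it against the hub.

```bash
cat > fit.py <<'E'
from h import *
from scipy.optimize import least_squares
import sys
n,tz=sys.argv[1],float(sys.argv[2]); W=np.load(n+'_W.npy');s=bot.observe();e=s['ee_pos']; print('ee',e,s['tool_rot'],s['force'])
Q=W.reshape(-1,3);Q=Q[np.isfinite(Q).all(1)]
f=e[2]-tz   # foot underside height
near=Q[np.hypot(Q[:,0]-e[0],Q[:,1]-e[1])<.035]
def seg(a,b):return near[(near[:,2]>f+a)&(near[:,2]<f+b)]
foot=seg(.002,.011);body=seg(.02,.05);print(len(foot),len(body))
def res(q):
    ax=lambda P:np.c_[q[0]+q[2]*(P[:,2]-f),q[1]+q[3]*(P[:,2]-f)]
    return np.r_[np.linalg.norm(foot[:,:2]-ax(foot),axis=1)-.022,np.linalg.norm(body[:,:2]-ax(body),axis=1)-.016]
r=least_squares(res,[e[0],e[1],0,0],loss='soft_l1',f_scale=.001);print('foot xy, tilt',r.x.round(4),'rms',np.sqrt(np.mean(r.fun**2)))
fl=near[(near[:,2]>f+.0115)&(near[:,2]<f+.018)];print('foot top z',np.median(fl[:,2]) if len(fl) else None,'expect',f+.014)
E
python3 fit.py w4 .083
python3 - <<'E'
from h import *
W=np.load('w4_W.npy').reshape(-1,3);W=W[np.hypot(W[:,0]-.544,W[:,1]+.053)<.06]
F=W[(W[:,2]>.009)&(W[:,2]<.017)];print(cv2.minEnclosingCircle(F[:,:2].astype(np.float32)))
E
```

```text
ee [ 0.54322359 -0.05086391  0.22670924] [-1.79867450e+02 -5.26239174e-02  9.00944957e+01] [ 0.19201893  0.29299224 -1.13141953]
108 440
foot xy, tilt [ 5.41e-01 -5.16e-02  3.70e-03 -2.00e-04] rms 0.0001724391278211831
foot top z 0.15913594630389555 expect 0.1577092412271593
((0.5443711280822754, -0.05301734432578087), 0.05403679981827736)
```

```bash
python3 -m pendant '[-0.15,0.35,0.5,0, -0.15,0.35,2,0, -0.15,0.35,4,0, -0.15,0.35,5.5,0, -0.15,0.35,6.5,0, -0.15,0.35,6.5,0, -0.15,0.35,6.5,0, -0.15,0.35,6.5,0, -0.15,0.35,6.5,0, -0.15,0.35,6.5,0]'; python3 w.py w5; python3 fit.py w5 .082
```

```text
time: 8.3
ee_pos: [0.5485, -0.0539, 0.1636]
tool_rot: [179.9, 0.0, 90.0]
force: [-0.3, 0.8, -2.3]
finger_gap: 0.0229
grip_force: 50.0
cam [0.54678331 0.01468597 0.31195134] [ 0.00224303 -0.25161342 -0.96782522]
ee [ 0.54832348 -0.05387692  0.16342274] [1.79899209e+02 3.08213450e-02 9.00042805e+01] [-0.09277749 -0.17481404 -3.12065907]
114 448
foot xy, tilt [ 0.5471 -0.0547 -0.0029  0.0019] rms 0.00016204764926103945
foot top z 0.09625707204224097 expect 0.09542273782947408
```

Run:
```python
from h import *
W=np.load('w5_W.npy').reshape(-1,3);W=W[np.hypot(W[:,0]-.544,W[:,1]+.053)<.06]
F=W[(W[:,2]>.009)&(W[:,2]<.017)];print(cv2.minEnclosingCircle(F[:,:2].astype(np.float32)))
T=W[(W[:,2]>.062)&(W[:,2]<.069)];T=T[T[:,1]>-.053];print('rim',len(T),circ(cv2.convexHull(T[:,:2].astype(np.float32))[:,0]))
```

```text
((0.5443195700645447, -0.05280687287449837), 0.05404357239603996)
rim 1106 (array([ 0.54492504, -0.0509193 ]), np.float64(0.032041996518135434))
```

```bash
python3 -m pendant '[0.2,-0.28,0.2,0, 0.2,-0.28,0.6,0, 0.2,-0.28,0.8,0, 0.2,-0.28,0.8,0, 0.2,-0.28,0.8,0, 0.2,-0.28,0.8,0]'; python3 w.py w6; python3 fit.py w6 .082;python3 - <<'E'
from h import *
W=np.load('w6_W.npy').reshape(-1,3);W=W[np.hypot(W[:,0]-.544,W[:,1]+.053)<.06]
F=W[(W[:,2]>.009)&(W[:,2]<.017)];print(cv2.minEnclosingCircle(F[:,:2].astype(np.float32)))
E
```

```text
time: 8.85
ee_pos: [0.5451, -0.0518, 0.1545]
tool_rot: [-180.0, -0.0, 90.0]
force: [-0.1, 0.2, -2.5]
finger_gap: 0.0231
grip_force: 50.0
cam [0.54368439 0.01668482 0.30292158] [ 1.49807578e-04 -2.50979191e-01 -9.67992471e-01]
ee [ 0.54511937 -0.0518112   0.15455481] [1.79991756e+02 1.72956694e-03 8.99968515e+01] [-0.19668025 -0.25542393 -3.07870519]
102 454
foot xy, tilt [ 0.5435 -0.0526 -0.0009  0.0017] rms 0.00017367989380111872
foot top z 0.08720743403487569 expect 0.08655480697920914
((0.5443324446678162, -0.052930619567632675), 0.053935348987579346)
```

```bash
python3 -m pendant '[0,0.08,0.2,0, 0,0.08,0.6,0, 0,0.08,1,0, 0,0.08,1.3,0, 0,0.08,1.4,0, 0,0.08,1.4,0, 0,0.08,1.4,0]'; for i in 1 2; do python3 -m pendant '[0,0,0.1,0, 0,0,0.2,0,0,0,0.3,0,0,0,0.3,0]'; done
```

```text
time: 9.48
ee_pos: [0.5457, -0.0517, 0.1404]
tool_rot: [-180.0, -0.0, 90.0]
force: [0.1, -0.2, -2.8]
finger_gap: 0.0233
grip_force: 50.0
time: 9.82
ee_pos: [0.5457, -0.0517, 0.1374]
tool_rot: [-180.0, -0.0, 90.0]
force: [-0.4, -0.7, -1.6]
finger_gap: 0.0231
grip_force: 50.0
time: 10.15
ee_pos: [0.5459, -0.0518, 0.1348]
tool_rot: [180.0, 0.0, 90.0]
force: [-1.1, -0.0, 0.2]
finger_gap: 0.0232
grip_force: 50.0
```

Contact is starting. I'll continue in small steps.

```bash
for i in 1 2 3 4; do python3 -m pendant '[0,0,0.07,0, 0,0,0.14,0,0,0,0.2,0,0,0,0.2,0]' | egrep 'pos|force:|rot'; done; python3 -c "
from plant import bot
print(bot.observe()['moment'])"
```

```text
ee_pos: [0.546, -0.0518, 0.1335]
tool_rot: [180.0, 0.0, 90.0]
force: [-0.7, -0.1, 6.1]
grip_force: 50.0
ee_pos: [0.546, -0.0518, 0.1316]
tool_rot: [180.0, 0.0, 90.0]
force: [-2.7, 0.0, 6.2]
grip_force: 50.0
ee_pos: [0.546, -0.0518, 0.1297]
tool_rot: [180.0, 0.0, 90.0]
force: [-1.6, 0.9, 7.8]
grip_force: 50.0
ee_pos: [0.546, -0.0518, 0.1277]
tool_rot: [180.0, 0.0, 90.0]
force: [-1.7, -0.9, 8.1]
grip_force: 50.0
[ 0.02576159  0.37957258 -0.03735746]
```

```bash
for i in 1 2 3; do python3 -m pendant '[0,0,0.05,0,0,0,0.1,0,0,0,0.1,0]' | egrep 'pos|force:'; done
```

```text
ee_pos: [0.546, -0.0518, 0.1268]
force: [-2.5, 0.7, 7.2]
grip_force: 50.0
ee_pos: [0.546, -0.0518, 0.1258]
force: [-2.3, 0.7, 7.5]
grip_force: 50.0
ee_pos: [0.546, -0.0518, 0.1249]
force: [-2.2, 0.1, 7.7]
grip_force: 50.0
```

```bash
for i in 1 2 3 4; do python3 -m pendant '[0,0,0.05,0,0,0,0.05,0,0,0,0.05,0]' | egrep 'pos|force:'; done
```

```text
ee_pos: [0.546, -0.0518, 0.1244]
force: [-2.0, 1.4, 7.9]
grip_force: 50.0
ee_pos: [0.546, -0.0518, 0.1239]
force: [-2.3, 0.3, 8.9]
grip_force: 50.0
ee_pos: [0.546, -0.0518, 0.1234]
force: [-2.0, -0.4, 8.5]
grip_force: 50.0
ee_pos: [0.546, -0.0518, 0.1229]
force: [-1.7, 0.5, 9.0]
grip_force: 50.0
```

```bash
for i in 1 2 3; do python3 -m pendant '[0,0,0.05,0,0,0,0.05,0,0,0,0.05,0]' | egrep 'pos|force:'; done
```

```text
ee_pos: [0.546, -0.0518, 0.1224]
force: [-2.2, -0.2, 8.8]
grip_force: 50.0
ee_pos: [0.546, -0.0518, 0.1219]
force: [-2.5, -0.0, 9.3]
grip_force: 50.0
ee_pos: [0.546, -0.0518, 0.1215]
force: [-2.3, 0.5, 9.5]
grip_force: 50.0
```

```bash
for i in 1 2 3; do python3 -m pendant '[0,0,0.05,0,0,0,0.05,0,0,0,0.05,0]' | egrep 'pos|force:'; done
```

```text
ee_pos: [0.546, -0.0519, 0.1211]
force: [-1.6, 0.4, 10.1]
grip_force: 50.0
ee_pos: [0.5461, -0.0518, 0.1209]
force: [-2.8, 0.6, 12.0]
grip_force: 50.0
ee_pos: [0.5461, -0.0518, 0.1207]
force: [-3.3, 0.3, 14.8]
grip_force: 50.0
```

```bash
python3 -m pendant '[0,0,0.04,0,0,0,0.04,0,0,0,0.04,0]' | egrep 'pos|force:|rot'; python3 -m pendant '[0,0,0,0,0,0,0,0,0,0,0,0]' | egrep 'pos|force:|rot'
```

```text
ee_pos: [0.5461, -0.0518, 0.1206]
tool_rot: [179.9, 0.0, 90.0]
force: [-3.3, 1.0, 16.4]
grip_force: 50.0
ee_pos: [0.5461, -0.0518, 0.1206]
tool_rot: [179.9, 0.0, 90.0]
force: [-3.0, 0.5, 15.9]
grip_force: 50.0
```

The force rises steeply now, so the piston is on its stop. I'll withdraw and check it.

```bash
python3 -m pendant '[0,0,-0.2,0,0,0,-0.6,0,0,0,-1.5,0,0,0,-3,0,0,0,-5,0,0,0,-7,0,0,0,-9,0,0,0,-9.5,0,0,0,-9.5,0]'|egrep 'pos|force:|rot'; python3 -m pendant '[-1,-0.4,0,0,-3,-1.4,0,0,-6,-3,0,0,-8.5,-4.4,0,0,-9.5,-4.8,0,0,-9.5,-4.8,0,0,-9.5,-4.8,0,0]' |egrep 'pos|force:|rot'; python3 -m pendant '[0,0,0,0,0,0,0,0]' >/dev/null; python3 w.py w7; python3 fit.py w7 .082
python3 - <<'E'
from h import *
W=np.load('w7_W.npy').reshape(-1,3);c=np.array([.5443,-.0529]);r=np.hypot(*(W[:,:2]-c).T)
R=W[(r>.026)&(r<.033)&(W[:,2]>.06)];print('rim',len(R),np.median(R[:,2]) if len(R) else 0)
I=W[(r<.020)&(W[:,2]>.02)&(W[:,2]<.06)];print(len(I))
if len(I)>10:
  print(np.linalg.lstsq(np.c_[I[:,:2]-c,np.ones(len(I))],I[:,2],rcond=None)[0])
T=W[(W[:,2]<.017)&(W[:,2]>.009)&(r<.06)];print(len(T),cv2.minEnclosingCircle(T[:,:2].astype(np.float32)),np.linalg.lstsq(np.c_[T[:,:2]-c,np.ones(len(T))],T[:,2],rcond=None)[0])
E
python3 - <<'E'
import cv2;cv2.imwrite('pics/w7b.png',cv2.imread('pics/w7.png'))
E
```

```text
ee_pos: [0.5469, -0.052, 0.2147]
tool_rot: [179.8, 0.1, 90.0]
force: [0.0, -0.3, -2.6]
grip_force: 50.0
ee_pos: [0.497, -0.1471, 0.212]
tool_rot: [-179.9, -0.1, 89.9]
force: [0.0, 0.9, -2.0]
grip_force: 50.0
cam [ 0.49653591 -0.07747509  0.36120082] [-2.01769722e-04 -2.50204205e-01 -9.68193067e-01]
ee [ 0.497992   -0.14577479  0.212826  ] [-1.79975961e+02 -3.27237633e-02  9.00793120e+01] [ 0.14294284 -0.48263708 -2.6429256 ]
109 446
foot xy, tilt [ 4.962e-01 -1.465e-01  9.000e-04  3.000e-04] rms 0.00016346312123380674
foot top z 0.1455545188958554 expect 0.14482600325376405
rim 1478 0.06623384217127355
1200
[ 0.00191459 -0.00355513  0.03914112]
2978 ((0.5444510579109192, -0.053167905658483505), 0.0539572536945343) [-0.000207    0.00045311  0.01248374]
```

View pics/w7b.png

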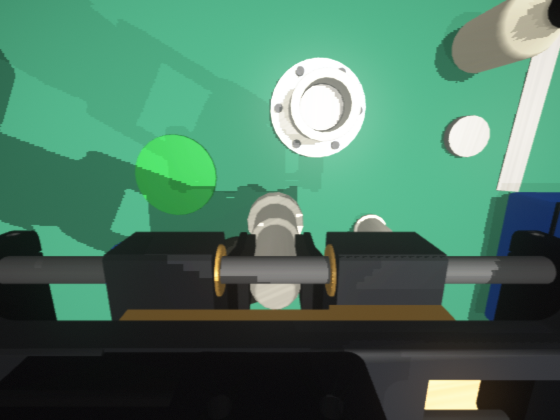

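The piston is level (about 0.004 rad) and 27 mm under the rim, and the pusher is still straight in the grip. Next I'll carry it to the mat.

```bash
python3 -m pendant '[-1,-0.4,0,0,-4,-1.5,0,0,-7.5,-2.9,0,0,-10.5,-4,0,0,-11.4,-4.4,1,0,-11.4,-4.4,3,0,-11.4,-4.4,6,0,-11.4,-4.4,9,0,-11.4,-4.4,11,0,-11.4,-4.4,11,0]'|egrep 'pos|force:|rot'; python3 -m pendant '[0,0,0,0,0,0,0,0,0,0,0,0]' |egrep 'pos|force:|rot'; python3 w.py w8; python3 fit.py w8 .0815;python3 - <<'E'
from h import *
W=np.load('w8_W.npy');p=cv2.imread('pics/w8.png').astype(int)
m=(p.max(2)-p.min(2)<30)&(p.max(2)<90)&(abs(W[...,2]-.005)<.003)&(np.hypot(W[...,0]-.452,W[...,1]+.26)<.06);T=W[m];print(len(T),T[:,1].min(),T[:,1].max(),T[:,0].min(),T[:,0].max())
h=cv2.convexHull(T[:,:2].astype(np.float32))[:,0];h=h[h[:,1]>-.25];print(circ(h))
E
```

```text
ee_pos: [0.4514, -0.2587, 0.0993]
tool_rot: [-179.6, -0.3, 90.0]
force: [-0.1, 0.1, -2.9]
grip_force: 50.0
ee_pos: [0.4549, -0.2615, 0.1047]
tool_rot: [179.8, 0.1, 90.0]
force: [-0.3, -0.6, -1.8]
grip_force: 50.0
cam [ 0.45310839 -0.19269785  0.25296106] [ 0.00285461 -0.25330583 -0.96738204]
ee [ 0.45485183 -0.26151227  0.10474782] [1.79844994e+02 1.40049598e-01 9.00223868e+01] [-0.48710636  0.46111118 -2.21973597]
100 462
foot xy, tilt [ 0.4535 -0.2625 -0.0025  0.0038] rms 0.00016822892040689415
foot top z 0.03747354998943063 expect 0.03724781711799306
5720 -0.29362807155586534 -0.21036724431209636 0.4029495477989513 0.5009930041533451
(array([ 0.45218968, -0.25928325]), np.float64(0.0487328060167786))
```

```bash
python3 -m pendant '[0.2,-0.15,0.3,0,0.2,-0.15,0.7,0,0.2,-0.15,1.1,0,0.2,-0.15,1.3,0,0.2,-0.15,1.3,0,0.2,-0.15,1.3,0,0.2,-0.15,1.3,0]'|egrep 'pos|force:|rot'; for i in 1 2 3 4; do python3 -m pendant '[0,0,0.05,0,0,0,0.1,0,0,0,0.1,0]' |egrep 'pos|force:|rot'; done
```

```text
ee_pos: [0.4524, -0.2588, 0.0901]
tool_rot: [180.0, 0.0, 90.0]
force: [0.7, 0.0, -2.4]
grip_force: 50.0
ee_pos: [0.4523, -0.2588, 0.0891]
tool_rot: [-180.0, -0.0, 90.0]
force: [-0.5, 0.0, -2.4]
grip_force: 50.0
ee_pos: [0.4522, -0.2587, 0.0881]
tool_rot: [-180.0, -0.0, 90.0]
force: [0.1, -0.0, -2.7]
grip_force: 50.0
ee_pos: [0.4524, -0.2588, 0.0873]
tool_rot: [180.0, 0.0, 90.0]
force: [-1.0, 0.7, -0.4]
grip_force: 50.0
ee_pos: [0.4524, -0.2588, 0.0873]
tool_rot: [180.0, 0.0, 90.0]
force: [-1.8, 1.2, 7.1]
grip_force: 50.0
```

```bash
python3 -m pendant '[0,0,-0.05,0,0,0,-0.08,0,0,0,-0.08,0]'|egrep 'pos|force:'; python3 -m pendant '[0,0,0,0,0,0,0,0,0,0,0,0,0,0,0,0,0,0,0,0]' - 5 |egrep 'pos|force:|gap'; python3 -m pendant '[0,0,0,0,0,0,0,0,0,0,0,0,0,0,0,0,0,0,0,0,0,0,0,0,0,0,0,0,0,0,0,0,0,0,0,0]' 1 |egrep 'pos|force:|gap'
```

```text
ee_pos: [0.4524, -0.2588, 0.0873]
force: [-0.2, 0.3, 5.1]
grip_force: 50.0
ee_pos: [0.4525, -0.2589, 0.0873]
force: [-1.4, 0.2, 6.2]
finger_gap: 0.0241
grip_force: 5.0
ee_pos: [0.4523, -0.2587, 0.0869]
force: [-0.3, 0.5, -0.1]
finger_gap: 0.0759
grip_force: 0.0
```

```bash
python3 -m pendant '[0,0,-0.5,0,0,0,-2,0,0,0,-4,0,0,0,-7,0,0,0,-10,0,0,0,-13,0,0,0,-14,0,0,0,-14,0]'; python3 -m pendant '[-1,0,0,0,-3,0,0,0,-6,0,0,0,-7,0,0,0,-7,0,0,0,-7,0,0,0]'; python3 w.py w9
python3 - <<'E'
from h import *
W=np.load('w9_W.npy').reshape(-1,3);W=W[np.hypot(W[:,0]-.452,W[:,1]+.26)<.05]
for a,b in((.11,.125),(.012,.025)):
    T=W[(W[:,2]>a)&(W[:,2]<b)];print(len(T),np.median(T[:,2]),cv2.minEnclosingCircle(T[:,:2].astype(np.float32)))
p,d=bot.capture('top');q,_=bot.capture('scene');cv2.imwrite('pics/end.png',np.hstack([cv2.resize(p,(400,300)),cv2.resize(q,(400,300))]))
E
```

```text
time: 21.58
ee_pos: [0.4537, -0.26, 0.2301]
tool_rot: [179.7, 0.3, 90.0]
force: [0.1, 0.8, -1.1]
finger_gap: 0.087
grip_force: 0.0
time: 22.08
ee_pos: [0.4513, -0.3282, 0.2251]
tool_rot: [-179.8, -0.2, 89.9]
force: [-0.2, -0.2, -0.5]
finger_gap: 0.087
grip_force: 0.0
cam [ 0.45039177 -0.26031073  0.37375769] [-0.00285112 -0.2474232  -0.96890331]
609 0.11978782458227134 ((0.4507860541343689, -0.25909143686294556), 0.011910512112081051)
375 0.019887426745916863 ((0.45068398118019104, -0.2590523064136505), 0.02195076085627079)
```

View pics/end.png

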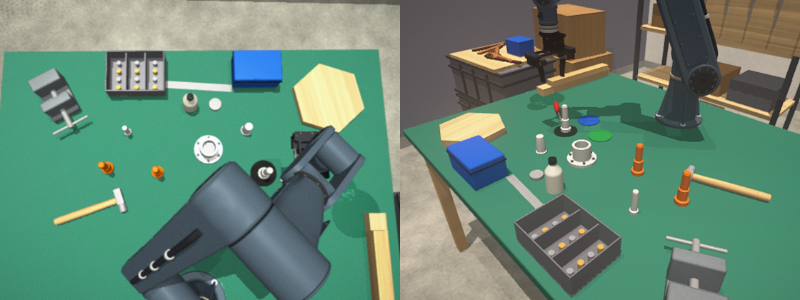

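The pusher stands upright on the black mat (left (263,172), right (565,118)), about 1.5 mm off centre. Everything else is where it was and the gripper is clear.

```bash
python3 -c "
from plant import bot
print(bot.finish_job())"
```

```text
the job is handed in; nothing more can be done
None
```

The job is handed in: the piston sits level on its stop about 27 mm under the rim, pressed with roughly 19 N at most, and the pusher stands upright about 1.5 mm off the centre of the black mat, finished in about 22 s.

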